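# Erect and lock the folding slide carrier

## Robot

A 6-joint arm with a two-finger parallel gripper is mounted at the origin on the work surface. World frame = base frame: x ahead of the robot, y to its left, z up, the work surface at z = 0. Lengths are in m, angles in degrees, forces in N, time in s.
With the tool pointing down it reaches from about 0.375 to 0.9 m from the base axis. Payload 3.1 kg.
Tool frame: the origin (TCP) lies at the very end of the fingers, on their centre line; the grasp point (between the pads) lies behind it (bot.grip_depth is the z of the grasp point in the tool frame, in m); z points along the fingers, y is the direction in which the jaws open and shut (so a half turn about z gives the same grasp; the last joint's range is limited). The gripper opens to 87 mm and grips with 3 to 60 N. Pads are 19 mm wide; open, the fingers measure 117 mm over their backs; the gripper's body (75 mm by 190 mm) begins 51 mm behind the grasp point.
Start: joints at [59.731, 30.224, 82.088, -0, 67.689, -10.227], TCP at [0.214, 0.587, 0.223] pointing down, gripper open.
Joint ranges: [-176.69, 176.69], [-43.24, 126.21], [12.49, 139.97], [-82, 262], [0, 151.66], [-163.58, 163.58]. Speed limits (degrees/s): [159.86, 159.86, 180, 180, 180, 180].

## Interface

Orientations are given as a 3x3 rotation matrix whose columns are the frame's x, y, z axes.
In Python, from rig import bot, vision gives the robot as it stands. The module is installed in compiled form; this text tells all that it offers.
- The arm moves only by the shell command python3 -m jog 'ROWS'. ROWS is JSON, a list of rows, each a list of 3 entries, a list of its own where there are three numbers: the shift along the tool's x, y, z in mm, then the turn, a rotation vector about the tool's x, y, z in degrees, then the closure, from 0 (fully open) to 1 (shut). In form: [[[dx, dy, dz], [wx, wy, wz], fingers], ...]. A call has 1 to 12 rows; each row is the pose to reach, as a shift and turn from the pose commanded when the call began, along the tool's axes at that moment; what a row does not reach only later rows make up. A row lasts 1/12 s, in which the tool goes at most 41.7 mm and 7.16 degrees, less where a joint would pass 70% of its speed; a pose out of reach is approached as far as the arm can. A call with a gripper value outside its range is refused whole. The fingers move at their own pace and stop on an object; the grip force is fixed at half the most. Time passes only in rows, so rows that repeat a pose let the fingers close. It gives the time, the measured TCP pose, the force and the opening at its end, in the units of the state.
- bot.read_state(): the state, without advancing time (a new reading comes with each control period).
- vision.capture(name): name is "scene" or "top"; returns the picture (400x640x3 uint8, red, green, blue); there is no depth.
- vision.camera_info(name): a dict with "intrinsics" (3x3 intrinsics, pixels), "dist" ([k1, k2, p1, p2, k3] as OpenCV has them; the pictures are not rectified), "camera_from_world" (4x4, takes a point from world to camera coordinates). Camera axes: x right, y up, looking along -z (the intrinsics and any distortion apply to the point x, -y, -z); pixel columns grow to the right and rows downward; lengths in m; the calibration is good to about 2 mm. A picture is of the moment at which its call begins. camera_info takes no time and is no camera call.
- bot.hand_in(): hands the job in, once; it reports no verdict.
The state is a dict: "time_s": time; "joint_positions": joint angles; "qvel": joint speeds; "tau": joint torques, N m; "position": TCP position; "tcp_rot": TCP orientation; "force": force on the tool from outside, world axes, zero at the start; "moment": the same for the moment, N m; "opening": opening from 0.0 (shut) to 1.0 (fully open).
Only numpy, scipy, OpenCV 4.12 (cv2) and the standard library are available. Lean on these libraries where they do the work, as an engineer would, in place of code of your own. Each camera call takes 0.05 s, during which the arm holds its last target. There are 200 camera calls.

## Task

Get the folding slide carrier on the lab bench ready for carrying: first raise both teal side walls fully upright, then the teal front wall, whose corner lips wrap around the side walls, and last slide the orange lock grip on the rear rail all the way to its stop, so that its steel tongue runs through the loop on the left wall. Do not touch the glass slides in the rack, and leave the slide box, the stain bottle and the dish where they are.

Things in the scene. Friction and masses are not known exactly. Their poses are not given: they have to be found in the camera images.
- carrier: Folding slide carrier, fixed. Grey floor plate 110 (x) by 160 (y) by 18 mm thick; origin at its underside's centre; x points from the open front (robot side) to the rear, y left, z up. Fixed white rear wall, top 93 mm above the bench, with an aluminium rail behind it (top at 93 mm, out to x = 79 mm). Three teal walls are hinged on the other edges.
- left_wall (a joint): Angle of the left (+y of the carrier) side wall: 96 mm long along the carrier's x, 5 mm thick, 75 mm from hinge to free edge. 0: lies out level; pi/2: upright, at its stop. Starts at 0.35 to 0.75, leaning outwards; the stiff hinge stays where it is left.
- right_wall (a joint): Angle of the right (-y of the carrier) side wall: 96 mm long along the carrier's x, 5 mm thick, 75 mm from hinge to free edge. 0: lies out level; pi/2: upright, at its stop. Starts at 0.35 to 0.75, leaning outwards; the stiff hinge stays where it is left.
- front_wall (a joint): Angle of the front (-x of the carrier, towards the robot) wall, 172 mm long along the carrier's y, with 18 mm lips at both ends that wrap outside the side walls; 5 mm thick, 75 mm from hinge to free edge. 0: lies out level; pi/2: upright, at its stop. Starts at 0.35 to 0.75, leaning outwards; the stiff hinge stays where it is left.
- lock (a joint): Travel of the orange lock grip along the carrier's +y (m): 0 at its free end, 0.060 at the end stop (locked). Starts at 0 to 0.012; takes about 1.5 N to slide and stays where it is left.
- left_edge (a point): Middle of the free edge of the left wall, on its outer face (the underside while it lies out).
- right_edge (a point): Middle of the free edge of the right wall, on its outer face.
- front_edge (a point): Middle of the free edge of the front wall, on its outer face.
- left_hinge (a point): Middle of the left wall's hinge line, 18 mm above the bench, 80 mm to +y of the carrier's centre.
- right_hinge (a point): Middle of the right wall's hinge line, 18 mm above the bench, 80 mm to -y of the carrier's centre.
- front_hinge (a point): Middle of the front wall's hinge line, 18 mm above the bench, 55 mm to -x of the carrier's centre.
- lock_grip (a point): Centre of the orange lock grip, a block 22 mm (carrier x) by 26 mm (carrier y) by 30 mm high that stands on the rear rail from 97 to 127 mm above the bench; this point is 112 mm above the bench. Its black foot is 34 mm along y, 94 to 98 mm high; a steel tongue leaves it to +y.
- slide_rack: Cream rack with eight upright glass slides, fixed in the middle of the carrier's floor: 70 mm (x) by 100 mm (y), its slides reach 56 mm above the bench. Origin at the centre of its underside. Not to be touched.
- slide_box: Open cream slide box, 85 x 75 x 32 mm high, origin at the centre of its underside. Bystander.
- stain_bottle: Amber bottle, 44 mm across, 95 mm high, origin at the centre of its underside. Bystander.
- dish: White shallow dish, 90 mm across, 16 mm high, origin at the centre of its underside. Bystander.

How it is judged:
By the outcome, as a careful person would: the job done as asked, in the order asked, and still so for the second after the job is handed in, with the robot touching nothing.
It also fails if it takes over 69 s, if anything falls off the work surface, if the arm or the gripper's body presses on something with over 40 N, if the wrist force passes 120 N, or if a joint passes its speed limit or range.

## Working session

There is one attempt and no reset: what is moved stays moved. The work goes in short steps, Python scripts to look and compute and a shell command to move; the robot and the scene stay as the last step left them, time stands still between calls to the robot, and variables do not carry over. Pictures are saved under pics/ and viewed, about 8 in all and at most 12, crops included, and the job is handed in when it is done.

```bash
mkdir -p pics; cat > h.py <<'E'
import numpy as np, cv2
from rig import bot, vision
def save(name, fn):
    im=vision.capture(name); cv2.imwrite('pics/'+fn, im[:,:,::-1]); return im
def ray(cam,uv):
    c=vision.camera_info(cam);K=np.array(c['intrinsics']);d=np.array(c['dist'],float);T=np.array(c['camera_from_world'])
    p=cv2.undistortPoints(np.array([[uv]],float),K,d)[0,0]
    v=T[:3,:3].T@np.array([p[0],-p[1],-1]);o=-T[:3,:3].T@T[:3,3];return o,v
def plane(cam,uv,z):
    o,v=ray(cam,uv);return o+v*(z-o[2])/v[2]
def proj(cam,P):
    c=vision.camera_info(cam);K=np.array(c['intrinsics']);d=np.array(c['dist'],float);T=np.array(c['camera_from_world'])
    q=(T[:3,:3]@np.array(P,float).reshape(-1,3).T).T+T[:3,3];q=q*[1,-1,-1]
    return cv2.projectPoints(q,np.zeros(3),np.zeros(3),K,d)[0][:,0]
def two(uva,uvb):
    (o,v),(p,w)=ray('scene',uva),ray('top',uvb)
    s=np.linalg.lstsq(np.c_[v,-w],p-o,rcond=None)[0];a=o+s[0]*v;b=p+s[1]*w
    return (a+b)/2,np.linalg.norm(a-b)
E
python3 - <<'E'
from h import *
a=save('scene','s0.png');b=save('top','t0.png')
for n in('scene','top'):
    o,v=ray(n,(320,200));print(n,o.round(3),(v/np.linalg.norm(v)).round(3))
s=bot.read_state();print(s['tcp_rot'],s['position'],bot.grip_depth,s['time_s'],s['force'])
E
```

```text
scene [1.014 0.634 1.115] [-0.418 -0.474 -0.775]
top [ 0.26  -0.008  1.548] [ 0.145  0.009 -0.989]
[[-9.39442891e-01  3.42704013e-01 -1.00685764e-03]
 [ 3.42705287e-01  9.39441489e-01 -1.66576096e-03]
 [ 3.75020876e-04 -1.90994273e-03 -9.99998106e-01]] [0.21381415 0.58659227 0.22166455] -0.0187 0.1 [0.6649092  0.04130108 0.5596134 ]
```

View pics/s0.png

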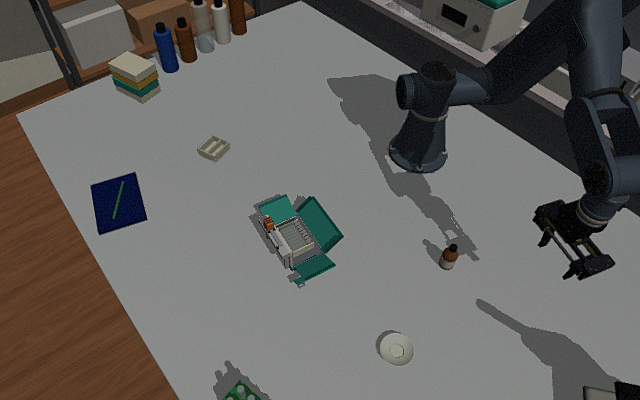

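View pics/t0.png

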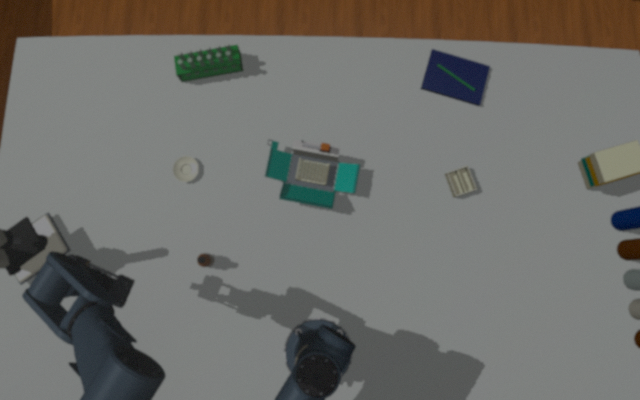

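The scene view shows the carrier near (295,235) with the grip near (268,224). In the top view the carrier is near (313,173) and the grip near (326,148). The dish, bottle and box are all well clear. Next I'll view a zoomed crop of both.

```bash
python3 - <<'E'
from h import *
a=cv2.imread('pics/s0.png')[185:295,245:350];b=cv2.imread('pics/t0.png')[130:215,258:368]
a=cv2.resize(a,None,fx=4.5,fy=4.5,interpolation=cv2.INTER_CUBIC)[:,:400+72];b=cv2.resize(b,None,fx=4.5,fy=4.5,interpolation=cv2.INTER_CUBIC)
# separate stacking within 800x600
a=cv2.resize(a,(378,396));b=cv2.resize(b,(418,323))
c=np.zeros((400,800,3),np.uint8);c[:396,:378]=a;c[:323,380:798]=b
cv2.imwrite('pics/z0.png',cv2.convertScaleAbs(c,alpha=1.4))
# colour blobs
for n,f in(('scene','s0'),('top','t0')):
    im=cv2.imread(f'pics/{f}.png');hsv=cv2.cvtColor(im,cv2.COLOR_BGR2HSV)
    x0,x1,y0,y1=(245,350,185,295) if n=='scene' else (258,368,130,215)
    for nm,lo,hi in(('teal',(80,100,50),(95,255,255)),('orange',(5,120,80),(18,255,255))):
        m=cv2.inRange(hsv,lo,hi);k=np.zeros_like(m);k[y0:y1,x0:x1]=m[y0:y1,x0:x1]
        q,l,st,ce=cv2.connectedComponentsWithStats(k)
        for i in range(1,q):
            if st[i,4]>15:
                cn=cv2.findContours((l==i).astype(np.uint8),0,2)[0][0]
                print(n,nm,st[i],ce[i].round(1),cv2.approxPolyDP(cn,2.5,True)[:,0].tolist())
b=[plane('top',p,0.1) for p in[(313,172)]];print(b)
for p,z in[((187,169),.016),((206,260),.095),((462,182),.03)]:print(plane('top',p,z).round(3))
E
```

```text
scene teal [ 259  194   83   91 2317] [305.8 230.6] [[285, 194], [259, 205], [263, 215], [268, 214], [275, 224], [297, 213], [324, 250], [294, 266], [302, 275], [294, 279], [298, 284], [323, 267], [331, 265], [326, 270], [335, 266], [322, 252], [326, 252], [324, 250], [341, 233], [321, 211], [323, 209], [313, 196], [296, 214]]
scene teal [296 197  13  13  17] [302.  203.2] [[308, 197], [296, 209]]
scene orange [263 217  11  14  75] [269.  223.9] [[268, 217], [263, 219], [269, 230], [273, 222]]
top teal [267 142  25  40 603] [278.4 163.7] [[273, 142], [267, 175], [285, 181], [291, 155], [277, 151], [277, 143]]
top teal [ 281  163   78   45 1400] [324.2 187.6] [[358, 165], [339, 163], [333, 192], [285, 184], [281, 197], [330, 207], [336, 190], [354, 191]]
top orange [321 144   9   7  51] [324.9 147.2] [[322, 144], [321, 149], [328, 150], [328, 145]]
[array([0.56019853, 0.02920955, 0.1       ])]
[0.579 0.452 0.016]
[0.279 0.351 0.095]
[ 0.553 -0.458  0.03 ]
```

View pics/z0.png

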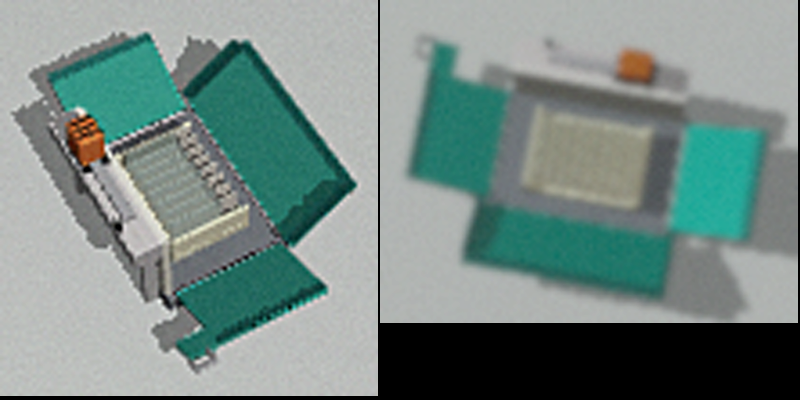

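The crop shows the walls leaning outwards, with the loop arm on the left wall (image left in the top view) and the grip at the rear towards the right. I'll measure the hinge corners, free edges and grip from both views.

```bash
python3 - <<'E'
from h import *
H=.018
T={k:plane('top',p,H)[:2] for k,p in dict(LR=(291,154.3),LF=(286.5,181),RR=(338.7,163),RF=(334,191.5)).items()}
S={k:plane('scene',p,H)[:2] for k,p in dict(LF=(323,251.5),LR=(294,266),RF=(296.5,213.5)).items()}
for k in T: print(k,T[k].round(4),S.get(k,np.zeros(2)).round(4))
for D in(T,S):
    d=D['LF']-D['RF'];print('yaw from front',np.degrees(np.arctan2(-d[0],d[1])),np.linalg.norm(d))
    d=D['LR']-D['LF'];print('yaw from left',np.degrees(np.arctan2(d[1],d[0])),np.linalg.norm(d))
d=T['RR']-T['RF'];print('yaw right',np.degrees(np.arctan2(d[1],d[0])),np.linalg.norm(d))
print('centre of 4',np.mean(list(T.values()),0))
# free-edge corners by two views
for nm,a,b in(('R rear',(259,205),(358.5,165)),('R front',(285,194),(354.5,191.5)),('F right',(313,196),(331,207)),('F left',(341,233),(281,197)),('L front',(335.5,266),(267,175.5)),('grip',(268.3,223.5),(325,147.2))):
    p,e=two(a,b);print(nm,p.round(4),e.round(4))
print('grip plane top .127',plane('top',(325.2,147),.127),'scene', plane('scene',(266.5,220),.127))
E
```

```text
LR [0.6354 0.1059] [0.6363 0.1019]
LF [0.5451 0.1176] [0.5407 0.1166]
RR [ 0.6095 -0.0527] [0. 0.]
RF [ 0.5137 -0.0391] [ 0.5149 -0.042 ]
yaw from front -11.299961784967158 0.15985372417450547
yaw from left -7.405757662281729 0.09112681907582593
yaw from front -9.235737774188568 0.16066745617836087
yaw from left -8.714962403306199 0.09672675516703767
yaw right -8.090780080354284 0.09671599569503436
centre of 4 [0.57593842 0.03292134]
R rear [ 0.5982 -0.1172  0.0519] 0.004
R front [ 0.5102 -0.1044  0.0507] 0.001
F right [ 0.4566 -0.0307  0.0693] 0.0029
F left [0.4837 0.128  0.0733] 0.0018
L front [0.5556 0.1826 0.0391] 0.0068
grip [ 0.6389 -0.007   0.109 ] 0.0018
grip plane top .127 [ 0.63414265 -0.00701111  0.127     ] scene [ 0.64302236 -0.0090859   0.127     ]
```

```bash
cat >> h.py <<'E'
from scipy.spatial.transform import Rotation as Ro
YAW=np.radians(-9.2);C=np.array([.576,.0315,0])
ex=np.array([np.cos(YAW),np.sin(YAW),0]);ey=np.array([-np.sin(YAW),np.cos(YAW),0]);ez=np.array([0,0,1.])
def W(p): p=np.array(p)/1000;return C+p[0]*ex+p[1]*ey+p[2]*ez
def cc(P): d=np.array(P)-C;return np.array([d@ex,d@ey,d[2]])*1000
def RT(kind,t=30):
    t=np.radians(t);s,c=np.sin(t),np.cos(t)
    z={'L':-s*ey-c*ez,'R':s*ey-c*ez,'F':s*ex-c*ez}[kind]; y=ey if kind=='F' else ex
    return np.c_[np.cross(y,z),y,z]
def plan(pts,R):
    s=bot.read_state();R0=np.array(s['tcp_rot']);p0=np.array(s['position'])
    print('now',cc(p0).round(1),'rot',Ro.from_matrix(R0.T@R).as_rotvec(True).round(1),'F',np.round(s['force'],1),'t',s['time_s'])
    for p in pts: print(p,(R0.T@(W(p)-p0)*1000).round(1))
E
python3 -c "
from h import *
plan([(0,185,200)],RT('L'))"
```

```text
now [-446.3  490.   221.7] rot [ 20.6 -25.   77.2] F [0.7 0.  0.6] t 0.1
(0, 185, 200) [-495.7 -215.6   21.9]
```

```bash
python3 -m jog '[[[-496,-216,22],[20.6,-25,77.2],1],[[-496,-216,22],[20.6,-25,77.2],1],[[-496,-216,22],[20.6,-25,77.2],1],[[-496,-216,22],[20.6,-25,77.2],1],[[-496,-216,22],[20.6,-25,77.2],1],[[-496,-216,22],[20.6,-25,77.2],1],[[-496,-216,22],[20.6,-25,77.2],1],[[-496,-216,22],[20.6,-25,77.2],1],[[-496,-216,22],[20.6,-25,77.2],1],[[-496,-216,22],[20.6,-25,77.2],1],[[-496,-216,22],[20.6,-25,77.2],1],[[-496,-216,22],[20.6,-25,77.2],1]]'
python3 -c "
from h import *
plan([(0,185,200),(0,185,22)],RT('L'))"
```

```text
time_s: 1.1
position: [0.5771, 0.2416, 0.2013]
tcp_rot: [[0.142, 0.987, -0.081], [0.854, -0.164, -0.494], [-0.501, 0.001, -0.866]]
force: [0.5, 0.1, -0.7]
opening: 0.172
now [-32.5 207.5 201.3] rot [-0.1  0.  -0.2] F [ 0.5  0.1 -0.7] t 1.1
(0, 185, 200) [-18.7  32.6  12.3]
(0, 185, 22) [ 70.4  32.4 166.4]
```

```bash
python3 -m jog '[[[-19,33,12],[0,0,0],1],[[-19,33,12],[0,0,0],1],[[-19,33,12],[0,0,0],1],[[-19,33,12],[0,0,0],1]]'
python3 -c "
from h import *
plan([(0,185,200),(0,175,22),(0,150,25),(0,140,40),(0,125,55),(0,110,65),(0,95,68),(0,90,68)],RT('L'))"
```

```text
time_s: 1.43
position: [0.6044, 0.2152, 0.2006]
tcp_rot: [[0.138, 0.987, -0.081], [0.856, -0.16, -0.492], [-0.499, -0.001, -0.867]]
force: [0.5, 0.2, -0.3]
opening: 0.009
now [ -1.3 185.9 200.6] rot [-0.1 -0.1  0. ] F [ 0.5  0.2 -0.3] t 1.4333
(0, 185, 200) [-0.5  1.3  0.9]
(0, 175, 22) [ 79.7   1.6 160.2]
(0, 150, 25) [ 56.5   1.6 170.1]
(0, 140, 40) [ 40.4   1.6 162. ]
(0, 125, 55) [ 19.9   1.6 156.5]
(0, 110, 65) [  1.9   1.5 155.4]
(0, 95, 68) [-12.6   1.5 160.2]
(0, 90, 68) [-16.9   1.5 162.7]
```

```bash
python3 -m jog '[[[80,2,160],[0,0,0],1],[[80,2,160],[0,0,0],1],[[80,2,160],[0,0,0],1],[[80,2,160],[0,0,0],1],[[80,2,160],[0,0,0],1],[[72,2,163],[0,0,0],1],[[64,2,167],[0,0,0],1],[[57,2,170],[0,0,0],1],[[51,2,167],[0,0,0],1],[[46,2,164],[0,0,0],1],[[40,2,162],[0,0,0],1],[[40,2,162],[0,0,0],1]]'
python3 -c "
from h import *
plan([(0,140,40),(0,125,55),(0,110,65),(0,95,68),(0,90,68),(0,86,68)],RT('L'))"
```

```text
time_s: 2.43
position: [0.6011, 0.1689, 0.0439]
tcp_rot: [[0.141, 0.987, -0.076], [0.856, -0.16, -0.492], [-0.498, 0.004, -0.867]]
force: [0.1, 0.1, 0.1]
opening: 0.002
now [  2.8 139.7  43.9] rot [ 0.2 -0.1 -0.1] F [0.1 0.1 0.1] t 2.4333
(0, 140, 40) [ 2.2 -2.8  3.3]
(0, 125, 55) [-18.2  -2.7  -2.3]
(0, 110, 65) [-36.2  -2.7  -3.5]
(0, 95, 68) [-50.7  -2.7   1.4]
(0, 90, 68) [-55.1  -2.7   3.9]
(0, 86, 68) [-58.5  -2.7   5.9]
```

```bash
python3 -m jog '[[[-6,-2,0],[0,0,0],1],[[-12,-2,-1],[0,0,0],1],[[-18,-2,-2],[0,0,0],1],[[-24,-2,-3],[0,0,0],1],[[-30,-2,-3],[0,0,0],1],[[-36,-2,-3],[0,0,0],1],[[-41,-2,-2],[0,0,0],1],[[-46,-2,0],[0,0,0],1],[[-51,-2,1],[0,0,0],1],[[-51,-2,1],[0,0,0],1]]'
python3 -c "
from h import *
plan([(0,95,68),(0,90,68),(0,86,68)],RT('L'))
b=save('top','t1.png');a=save('scene','s1.png')
b=cv2.resize(b[120:220,240:390],(600,400),interpolation=2)
a=cv2.resize(a[185:295,235:355],(600,550),interpolation=2)
c=np.zeros((400,800,3),np.uint8);c[:267,:400]=cv2.resize(b,(400,267));c[:367,400:]=cv2.resize(a,(400,367));cv2.imwrite('pics/z1.png',c[:,:,::-1])"
```

```text
time_s: 3.27
position: [0.5904, 0.1244, 0.0659]
tcp_rot: [[0.139, 0.987, -0.08], [0.855, -0.16, -0.493], [-0.5, 0.0, -0.866]]
force: [-0.8, 0.8, -0.7]
opening: 0.006
now [-0.6 94.  65.9] rot [-0. -0. -0.] F [-0.8  0.8 -0.7] t 3.2667
(0, 95, 68) [-0.2  0.6 -2.4]
(0, 90, 68) [-4.5  0.6  0.1]
(0, 86, 68) [-8.   0.6  2.1]
```

View pics/z1.png

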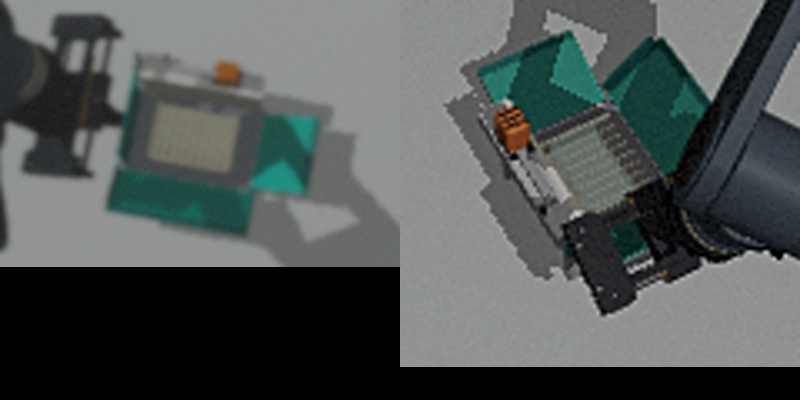

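The picture shows the left wall nearly upright, at (130,110) in the top crop. I'll press it to its stop in small steps.

```bash
python3 -m jog '[[[-2,0,0],[0,0,0],1],[[-4,0,0],[0,0,0],1],[[-5,0,1],[0,0,0],1],[[-6,0,1],[0,0,0],1],[[-7,0,2],[0,0,0],1],[[-7,0,2],[0,0,0],1]]'
python3 -c "
from h import *
plan([(0,90,68),(0,82,68)],RT('L'))"
python3 -m jog '[[[-1,0,0],[0,0,0],1],[[-2,0,1],[0,0,0],1],[[-2,0,1],[0,0,0],1]]'
python3 -m jog '[[[-1,0,0],[0,0,0],1],[[-2,0,1],[0,0,0],1],[[-2,0,1],[0,0,0],1]]'
python3 -c "
from h import *
plan([(0,90,68),(0,130,90)],RT('L'))"
```

```text
time_s: 3.87
position: [0.5902, 0.1213, 0.0673]
tcp_rot: [[0.14, 0.987, -0.076], [0.858, -0.159, -0.488], [-0.494, 0.003, -0.869]]
force: [-0.9, 7.6, 1.7]
opening: 0.005
now [-0.3 90.9 67.3] rot [ 0.2 -0.4 -0. ] F [-0.9  7.6  1.7] t 3.8667
(0, 90, 68) [-1.1  0.3 -0.1]
(0, 82, 68) [-8.1  0.3  3.8]
time_s: 4.12
position: [0.5902, 0.121, 0.0673]
tcp_rot: [[0.141, 0.987, -0.075], [0.86, -0.159, -0.485], [-0.491, 0.004, -0.871]]
force: [-1.0, 12.9, 1.3]
opening: 0.004
time_s: 4.37
position: [0.5903, 0.1208, 0.0674]
tcp_rot: [[0.142, 0.987, -0.073], [0.861, -0.159, -0.482], [-0.488, 0.005, -0.873]]
force: [-0.6, 17.4, 3.1]
opening: 0.003
now [-0.2 90.4 67.4] rot [ 0.3 -0.8 -0.1] F [-0.6 17.4  3.1] t 4.3667
(0, 90, 68) [-0.6  0.2 -0.3]
(0, 130, 90) [ 23.6   0.3 -39.1]
```

The left wall is on its stop: force rises with no further motion. Now I'll retract and go high over the carrier to the right side.

```bash
python3 -m jog '[[[15,0,-20],[0,0,0],1],[[25,0,-40],[0,0,0],1],[[0,0,-80],[0,0,0],1],[[-40,0,-120],[0,0,0],1],[[-80,0,-160],[0,0,0],1],[[-100,0,-190],[0,0,0],1],[[-100,0,-190],[0,0,0],1],[[-100,0,-190],[0,0,0],1]]'
python3 -c "
from h import *
plan([(0,0,300),(0,-185,200)],RT('R'))"
```

```text
time_s: 5.03
position: [0.5931, 0.1215, 0.2903]
tcp_rot: [[0.146, 0.987, -0.067], [0.856, -0.16, -0.492], [-0.497, 0.014, -0.868]]
force: [0.4, 0.4, -0.2]
opening: 0.004
now [  2.5  91.5 290.3] rot [ 0.9 59.8 -0. ] F [ 0.4  0.4 -0.2] t 5.0333
(0, 0, 300) [-84.3  -2.3  37. ]
(0, -185, 200) [-195.2   -3.7  215.7]
```

```bash
python3 -m jog '[[[-84,-2,37],[0,20,0],1],[[-84,-2,37],[0,30,0],1],[[-84,-2,37],[0,40,0],1],[[-195,-4,216],[1,60,0],1],[[-195,-4,216],[1,60,0],1],[[-195,-4,216],[1,60,0],1],[[-195,-4,216],[1,60,0],1],[[-195,-4,216],[1,60,0],1],[[-195,-4,216],[1,60,0],1],[[-195,-4,216],[1,60,0],1],[[-195,-4,216],[1,60,0],1],[[-195,-4,216],[1,60,0],1]]'
python3 -c "
from h import *
plan([(0,-185,200),(0,-175,22),(0,-150,25),(0,-140,40),(0,-125,55),(0,-110,65),(0,-95,68),(0,-90,68)],RT('R'))"
```

```text
time_s: 6.03
position: [0.5419, -0.149, 0.1925]
tcp_rot: [[0.145, 0.987, 0.065], [0.853, -0.158, 0.497], [0.501, -0.017, -0.865]]
force: [-0.5, 0.1, 0.2]
opening: 0.005
now [  -4.8 -183.6  192.5] rot [-0.9 -0.1 -0.4] F [-0.5  0.1  0.2] t 6.0333
(0, -185, 200) [ 2.6  4.7 -7.2]
(0, -175, 22) [-77.9   7.7 151.8]
(0, -150, 25) [-54.8   7.7 161.8]
(0, -140, 40) [-38.6   7.4 153.8]
(0, -125, 55) [-18.1   7.2 148.3]
(0, -110, 65) [-1.000e-01  7.100e+00  1.472e+02]
(0, -95, 68) [ 14.4   7.1 152.1]
(0, -90, 68) [ 18.7   7.1 154.6]
```

```bash
python3 -m jog '[[[-78,6,152],[0,0,0],1],[[-78,6,152],[0,0,0],1],[[-78,6,152],[0,0,0],1],[[-78,6,152],[0,0,0],1],[[-78,6,152],[0,0,0],1],[[-70,6,156],[0,0,0],1],[[-62,6,159],[0,0,0],1],[[-55,6,162],[0,0,0],1],[[-49,6,159],[0,0,0],1],[[-44,6,156],[0,0,0],1],[[-38,6,154],[0,0,0],1],[[-38,6,154],[0,0,0],1]]'
python3 -c "
from h import *
plan([(0,-140,40),(0,-125,55),(0,-110,65),(0,-95,68),(0,-90,68)],RT('R'))"
```

```text
time_s: 7.03
position: [0.5537, -0.1073, 0.0423]
tcp_rot: [[0.144, 0.987, 0.069], [0.854, -0.159, 0.495], [0.5, -0.012, -0.866]]
force: [0.4, -0.4, 0.5]
opening: 0.006
now [   0.2 -140.6   42.3] rot [-0.6  0.  -0.3] F [ 0.4 -0.4  0.5] t 7.0333
(0, -140, 40) [-0.7 -0.2  2.3]
(0, -125, 55) [19.8 -0.3 -3.2]
(0, -110, 65) [37.8 -0.4 -4.4]
(0, -95, 68) [52.3 -0.4  0.5]
(0, -90, 68) [56.6 -0.4  3. ]
```

```bash
python3 -m jog '[[[7,0,-1],[0,0,0],1],[[13,0,-2],[0,0,0],1],[[20,0,-3],[0,0,0],1],[[26,0,-4],[0,0,0],1],[[32,0,-4],[0,0,0],1],[[38,0,-4],[0,0,0],1],[[43,0,-3],[0,0,0],1],[[48,0,-1],[0,0,0],1],[[52,0,0],[0,0,0],1],[[55,0,2],[0,0,0],1],[[57,0,3],[0,0,0],1],[[57,0,3],[0,0,0],1]]'
python3 -m jog '[[[1,0,0],[0,0,0],1],[[2,0,1],[0,0,0],1],[[2,0,1],[0,0,0],1]]'
python3 -m jog '[[[1,0,0],[0,0,0],1],[[2,0,1],[0,0,0],1],[[2,0,1],[0,0,0],1]]'
python3 -c "
from h import *
plan([(0,-90,68),(0,-130,90)],RT('R'))"
```

```text
time_s: 8.03
position: [0.561, -0.0562, 0.0658]
tcp_rot: [[0.145, 0.987, 0.065], [0.853, -0.159, 0.498], [0.502, -0.017, -0.865]]
force: [0.1, -0.5, 0.2]
opening: 0.006
time_s: 8.28
position: [0.5613, -0.0546, 0.0658]
tcp_rot: [[0.146, 0.987, 0.066], [0.853, -0.159, 0.497], [0.501, -0.017, -0.865]]
force: [0.5, -0.6, 0.6]
opening: 0.005
time_s: 8.53
position: [0.5617, -0.0536, 0.0659]
tcp_rot: [[0.145, 0.987, 0.066], [0.854, -0.158, 0.495], [0.499, -0.016, -0.866]]
force: [-2.4, -4.4, 0.9]
opening: 0.004
now [ -0.5 -86.3  65.9] rot [-0.8  0.1 -0.4] F [-2.4 -4.4  0.9] t 8.5333
(0, -90, 68) [-2.1  0.5 -3.6]
(0, -130, 90) [-25.8   0.1 -42.6]
```

```bash
python3 -m jog '[[[1,0,0],[0,0,0],1],[[3,0,1],[0,0,0],1],[[3,0,1],[0,0,0],1]]'
python3 -m jog '[[[1,0,0],[0,0,0],1],[[3,0,1],[0,0,0],1],[[3,0,1],[0,0,0],1]]'
python3 -c "
from h import *
plan([(0,-90,68),(0,-130,90)],RT('R'))"
```

```text
time_s: 8.78
position: [0.5619, -0.0531, 0.0661]
tcp_rot: [[0.144, 0.987, 0.065], [0.857, -0.157, 0.49], [0.494, -0.014, -0.869]]
force: [-5.3, -10.3, 1.4]
opening: 0.007
time_s: 9.03
position: [0.5621, -0.0527, 0.0661]
tcp_rot: [[0.143, 0.988, 0.065], [0.86, -0.156, 0.486], [0.49, -0.013, -0.872]]
force: [-9.9, -18.3, 1.8]
opening: 0.006
now [ -0.3 -85.4  66.1] rot [-0.8  0.7 -0.2] F [ -9.9 -18.3   1.8] t 9.0333
(0, -90, 68) [-3.1  0.2 -3.9]
(0, -130, 90) [-27.2  -0.2 -42.7]
```

```bash
python3 -m jog '[[[-15,0,-20],[0,0,0],1],[[-27,0,-43],[0,0,0],1],[[0,0,-80],[0,0,0],1],[[20,0,-120],[0,0,0],1],[[20,0,-160],[0,0,0],1],[[20,0,-160],[0,0,0],1],[[20,0,-160],[0,0,0],1]]'
python3 -c "
from h import *
plan([(-155,0,200)],RT('F',10))"
```

```text
time_s: 9.62
position: [0.5568, -0.1106, 0.2186]
tcp_rot: [[0.144, 0.987, 0.072], [0.855, -0.16, 0.494], [0.499, -0.01, -0.867]]
force: [0.2, -0.1, -0.5]
opening: 0.006
now [   3.7 -143.3  218.6] rot [ 15.4 -31.7 -90.3] F [ 0.2 -0.1 -0.5] t 9.6167
(-155, 0, 200) [ 114.1 -158.6   88.9]
```

```bash
python3 -m jog '[[[114,-159,89],[15.4,-31.7,-90.3],1],[[114,-159,89],[15.4,-31.7,-90.3],1],[[114,-159,89],[15.4,-31.7,-90.3],1],[[114,-159,89],[15.4,-31.7,-90.3],1],[[114,-159,89],[15.4,-31.7,-90.3],1],[[114,-159,89],[15.4,-31.7,-90.3],1],[[114,-159,89],[15.4,-31.7,-90.3],1],[[114,-159,89],[15.4,-31.7,-90.3],1],[[114,-159,89],[15.4,-31.7,-90.3],1],[[114,-159,89],[15.4,-31.7,-90.3],1],[[114,-159,89],[15.4,-31.7,-90.3],1],[[114,-159,89],[15.4,-31.7,-90.3],1]]'
python3 -c "
from h import *
plan([(-155,0,200)],RT('F',10))"
```

```text
time_s: 10.62
position: [0.4191, 0.0588, 0.197]
tcp_rot: [[-0.941, 0.319, 0.111], [0.323, 0.946, 0.02], [-0.098, 0.055, -0.994]]
force: [-0.4, 0.7, -0.5]
opening: 0.001
now [-159.2    1.8  197. ] rot [ 1.8 -4.1 -9.8] F [-0.4  0.7 -0.5] t 10.6167
(-155, 0, 200) [-4.8 -1.  -2.6]
```

```bash
python3 -m jog '[[[-5,-1,-3],[1.8,-4.1,-9.8],1],[[-5,-1,-3],[1.8,-4.1,-9.8],1],[[-5,-1,-3],[1.8,-4.1,-9.8],1],[[-5,-1,-3],[1.8,-4.1,-9.8],1]]'
python3 -c "
from h import *
plan([(-145,2,45),(-125,2,45),(-115,2,52),(-105,2,60),(-95,2,68),(-85,2,72),(-75,2,74),(-68,2,74),(-64,2,74)],RT('F',10))
b=save('top','t2.png');a=save('scene','s2.png')
c=np.zeros((400,800,3),np.uint8);c[:267,:400]=cv2.resize(b[120:220,240:390],(400,267),interpolation=2);c[:367,400:]=cv2.resize(a[185:295,235:355],(400,367),interpolation=2);cv2.imwrite('pics/z2.png',c[:,:,::-1])"
```

```text
time_s: 10.95
position: [0.423, 0.056, 0.2006]
tcp_rot: [[-0.971, 0.167, 0.17], [0.165, 0.986, -0.026], [-0.172, 0.002, -0.985]]
force: [-0.1, -0.1, 0.1]
opening: 0.002
now [-154.9   -0.3  200.6] rot [ 0.1 -0.1 -0.4] F [-0.1 -0.1  0.1] t 10.95
(-145, 2, 45) [ 17.   2. 155.]
(-125, 2, 45) [ -2.7   2.1 158.4]
(-115, 2, 52) [-13.7   2.2 153.3]
(-105, 2, 60) [-25.    2.3 147.1]
(-95, 2, 68) [-36.2   2.4 140.9]
(-85, 2, 72) [-46.7   2.4 138.7]
(-75, 2, 74) [-56.9   2.5 138.5]
(-68, 2, 74) [-63.8   2.6 139.7]
(-64, 2, 74) [-67.8   2.6 140.4]
```

View pics/z2.png

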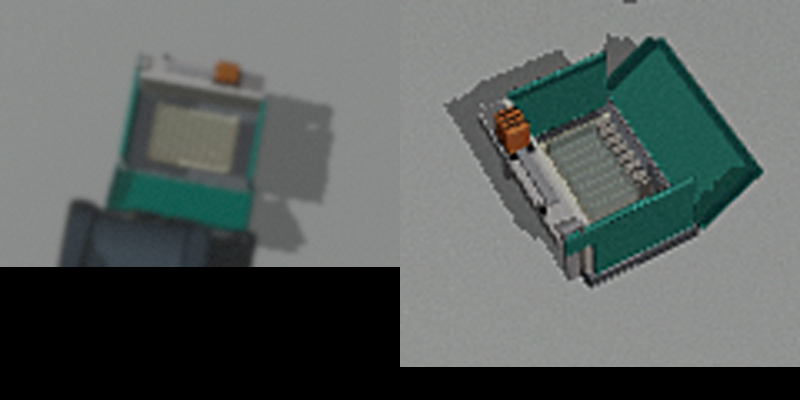

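The picture shows both side walls upright: left at (130,115) and right at (260,130) in the top crop. The front wall still leans out. Next is the front wall.

```bash
python3 -m jog '[[[17,2,155],[0,0,0],1],[[17,2,155],[0,0,0],1],[[17,2,155],[0,0,0],1],[[17,2,155],[0,0,0],1],[[7,2,157],[0,0,0],1],[[-3,2,158],[0,0,0],1],[[-8,2,156],[0,0,0],1],[[-14,2,153],[0,0,0],1],[[-20,2,150],[0,0,0],1],[[-25,2,147],[0,0,0],1],[[-30,2,144],[0,0,0],1],[[-36,2,141],[0,0,0],1]]'
python3 -c "
from h import *
plan([(-95,2,68),(-85,2,72),(-75,2,74),(-68,2,74),(-64,2,74)],RT('F',10))"
```

```text
time_s: 12.05
position: [0.4852, 0.0474, 0.0712]
tcp_rot: [[-0.97, 0.166, 0.176], [0.164, 0.986, -0.028], [-0.178, 0.002, -0.984]]
force: [-1.5, 0.6, -1.2]
opening: 0.007
now [-92.2   1.1  71.2] rot [ 0.   0.3 -0.4] F [-1.5  0.6 -1.2] t 12.05
(-95, 2, 68) [3.3 0.9 2.6]
(-85, 2, 72) [-7.2  0.9  0.5]
(-75, 2, 74) [-17.4   1.    0.3]
(-68, 2, 74) [-24.3   1.    1.6]
(-64, 2, 74) [-28.3   1.1   2.3]
```

```bash
python3 -m jog '[[[-4,0,1],[0,0,0],1],[[-8,0,1],[0,0,0],1],[[-12,0,0],[0,0,0],1],[[-16,0,0],[0,0,0],1],[[-19,0,1],[0,0,0],1],[[-22,0,1],[0,0,0],1],[[-24,0,1],[0,0,0],1],[[-26,0,2],[0,0,0],1],[[-26,0,2],[0,0,0],1]]'
python3 -c "
from h import *
plan([(-68,2,74)],RT('F',10))"
python3 -m jog '[[[-1,0,0],[0,0,0],1],[[-2,0,0],[0,0,0],1],[[-2,0,0],[0,0,0],1]]'
python3 -m jog '[[[-1,0,0],[0,0,0],1],[[-2,0,0],[0,0,0],1],[[-2,0,0],[0,0,0],1]]'
python3 -c "
from h import *
plan([(-68,2,74)],RT('F',10))"
```

```text
time_s: 12.8
position: [0.5108, 0.0429, 0.0719]
tcp_rot: [[-0.97, 0.166, 0.175], [0.164, 0.986, -0.028], [-0.177, 0.002, -0.984]]
force: [0.4, 0.2, 0.6]
opening: 0.006
now [-66.2   0.8  71.9] rot [ 0.   0.2 -0.4] F [0.4 0.2 0.6] t 12.8
(-68, 2, 74) [ 1.4  1.1 -2.3]
time_s: 13.05
position: [0.5121, 0.0427, 0.0723]
tcp_rot: [[-0.971, 0.166, 0.174], [0.164, 0.986, -0.028], [-0.176, 0.002, -0.984]]
force: [0.0, 0.5, -0.1]
opening: 0.003
time_s: 13.3
position: [0.514, 0.0424, 0.0727]
tcp_rot: [[-0.971, 0.166, 0.174], [0.164, 0.986, -0.028], [-0.176, 0.002, -0.984]]
force: [-1.2, -0.4, -0.7]
opening: 0.006
now [-62.9   0.8  72.7] rot [ 0.   0.1 -0.4] F [-1.2 -0.4 -0.7] t 13.3
(-68, 2, 74) [ 4.8  1.1 -2.1]
```

```bash
for i in 1 2; do python3 -m jog '[[[-1,0,0],[0,0,0],1],[[-2,0,0],[0,0,0],1],[[-2,0,0],[0,0,0],1]]' | egrep 'pos|force'; done; python3 -m jog '[[[-1,0,0],[0,0,0],1],[[-2,0,0],[0,0,0],1],[[-2,0,0],[0,0,0],1]]' | egrep 'pos|force'
```

```text
position: [0.5143, 0.0423, 0.0727]
force: [-4.4, 0.8, -0.7]
position: [0.5144, 0.0423, 0.0727]
force: [-6.8, 0.2, 0.3]
position: [0.5145, 0.0423, 0.0726]
force: [-8.8, 0.9, 2.5]
```

```bash
python3 -m jog '[[[-2,0,0],[0,0,0],1],[[-5,0,0],[0,0,0],1],[[-6,0,0],[0,0,0],1],[[-6,0,0],[0,0,0],1]]' | egrep 'pos|force'
python3 -m jog '[[[20,0,0],[0,0,0],1],[[40,0,-10],[0,0,0],1],[[40,0,-50],[0,0,0],1],[[40,0,-90],[0,0,0],1],[[40,0,-130],[0,0,0],1],[[40,0,-160],[0,0,0],1],[[40,0,-160],[0,0,0],1]]'
python3 -c "
from h import *
plan([(68,-80,220),(68,-80,107),(68,-60,107)],RT('F',0))
b=save('top','t3.png');a=save('scene','s3.png')
hsv=cv2.cvtColor(b,cv2.COLOR_RGB2HSV);m=cv2.inRange(hsv,(5,120,80),(18,255,255));m[:130]=0;m[215:]=0;m[:,:258]=0;m[:,368:]=0
M=cv2.moments(m,True);u=(M['m10']/M['m00'],M['m01']/M['m00']);P=plane('top',u,.12);print(u,cc(P))
c=np.zeros((400,800,3),np.uint8);c[:267,:400]=cv2.resize(b[120:220,240:390],(400,267),interpolation=2);c[:367,400:]=cv2.resize(a[185:295,235:355],(400,367),interpolation=2);cv2.imwrite('pics/z3.png',c[:,:,::-1])"
```

```text
position: [0.5148, 0.0423, 0.0726]
force: [-17.2, 1.9, 7.5]
time_s: 14.97
position: [0.464, 0.051, 0.2323]
tcp_rot: [[-0.967, 0.166, 0.192], [0.163, 0.986, -0.03], [-0.194, 0.002, -0.981]]
force: [-0.2, 0.0, -1.1]
opening: 0.003
now [-113.7    1.3  232.3] rot [ 0.1 11.2 -0.4] F [-0.2  0.  -1.1] t 14.9667
(68, -80, 220) [-176.3  -80.3   47.2]
(68, -80, 107) [-154.4  -80.6  158. ]
(68, -60, 107) [-154.3  -60.6  158.1]
(325.0408163265306, 147.12244897959184) [ 64.89703004 -28.00536078 120.        ]
```

View pics/z3.png

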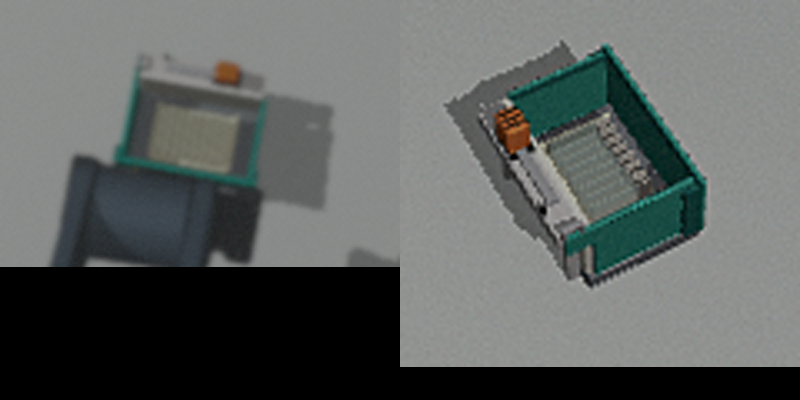

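All three walls are upright and the lips wrap the side walls. The grip is at (228,72) in the top crop, which gives carrier y of about −28. Next I'll move to the right of the grip and push it along +y.

```bash
python3 -m jog '[[[-177,-80,47],[0,11.2,0],1],[[-177,-80,47],[0,11.2,0],1],[[-177,-80,47],[0,11.2,0],1],[[-177,-80,47],[0,11.2,0],1],[[-177,-80,47],[0,11.2,0],1],[[-177,-80,47],[0,11.2,0],1],[[-177,-80,47],[0,11.2,0],1],[[-177,-80,47],[0,11.2,0],1]]'
python3 -c "
from h import *
plan([(67,-80,220),(67,-80,107),(67,-60,107),(67,-8,107)],RT('F',0))"
```

```text
time_s: 15.73
position: [0.6245, -0.0575, 0.2078]
tcp_rot: [[-0.986, 0.167, -0.022], [0.167, 0.986, 0.006], [0.022, 0.002, -1.0]]
force: [-0.6, 0.4, 0.5]
opening: 0.005
now [ 62.1 -80.1 207.8] rot [ 0.1 -1.3 -0.4] F [-0.6  0.4  0.5] t 15.7333
(67, -80, 220) [ -4.6   0.2 -12.3]
(67, -80, 107) [-7.100e+00 -1.000e-01  1.007e+02]
(67, -60, 107) [ -7.   19.9 100.8]
(67, -8, 107) [ -6.6  71.9 100.9]
```

```bash
python3 -m jog '[[[-5,0,80],[0,-1,0],1],[[-5,0,80],[0,-1,0],1],[[-5,0,80],[0,-1,0],1],[[-5,0,80],[0,-1,0],1]]'
python3 -c "
from h import *
plan([(67,-80,107),(67,-60,107),(67,-8,107)],RT('F',0))"
```

```text
time_s: 16.07
position: [0.6263, -0.0567, 0.128]
tcp_rot: [[-0.986, 0.165, -0.007], [0.165, 0.986, 0.004], [0.008, 0.003, -1.0]]
force: [0.5, 0.1, -0.3]
opening: 0.004
now [ 63.7 -79.1 128. ] rot [ 0.1 -0.5 -0.3] F [ 0.5  0.1 -0.3] t 16.0667
(67, -80, 107) [-3.4 -1.  21. ]
(67, -60, 107) [-3.3 19.  21. ]
(67, -8, 107) [-3.  71.  21.1]
```

```bash
python3 -m jog '[[[-3,0,21],[0,0,0],1],[[-3,0,21],[0,0,0],1],[[-3,10,21],[0,0,0],1],[[-3,18,21],[0,0,0],1],[[-3,24,21],[0,0,0],1],[[-3,30,21],[0,0,0],1],[[-3,36,21],[0,0,0],1],[[-3,42,21],[0,0,0],1],[[-3,48,21],[0,0,0],1],[[-3,54,21],[0,0,0],1],[[-3,60,21],[0,0,0],1],[[-3,60,21],[0,0,0],1]]'
python3 -c "
from h import *
plan([(67,0,107)],RT('F',0))"
```

```text
time_s: 17.07
position: [0.6423, 0.0019, 0.1091]
tcp_rot: [[-0.986, 0.166, -0.0], [0.166, 0.986, 0.003], [0.001, 0.003, -1.0]]
force: [-0.2, 0.3, 0.4]
opening: 0.006
now [ 70.2 -18.7 109.1] rot [ 0.1 -0.  -0.3] F [-0.2  0.3  0.4] t 17.0667
(67, 0, 107) [ 3.3 18.6  2.1]
```

```bash
python3 -m jog '[[[1,4,1],[0,0,0],1],[[2,8,2],[0,0,0],1],[[2,12,2],[0,0,0],1],[[2,15,2],[0,0,0],1],[[2,18,2],[0,0,0],1],[[2,18,2],[0,0,0],1]]'|egrep 'pos|force'
for i in 1 2 3; do python3 -m jog '[[[0,1,0],[0,0,0],1],[[0,2,0],[0,0,0],1],[[0,2,0],[0,0,0],1]]' | egrep 'pos|force'; done
python3 -c "
from h import *
plan([(67,0,107)],RT('F',0))
b=save('top','t4.png');a=save('scene','s4.png')
c=np.zeros((400,800,3),np.uint8);c[:267,:400]=cv2.resize(b[120:220,240:390],(400,267),interpolation=2);c[:367,400:]=cv2.resize(a[185:295,235:355],(400,367),interpolation=2);cv2.imwrite('pics/z4.png',c[:,:,::-1])"
```

```text
position: [0.643, 0.0193, 0.107]
force: [0.5, 0.1, 0.7]
position: [0.6432, 0.0206, 0.107]
force: [-0.4, -1.2, -0.8]
position: [0.6436, 0.0226, 0.1071]
force: [-0.2, -1.0, -1.1]
position: [0.644, 0.0247, 0.1071]
force: [-1.1, -1.6, -0.7]
now [ 68.2   4.1 107.1] rot [ 0.1 -0.1 -0.4] F [-1.1 -1.6 -0.7] t 18.3167
(67, 0, 107) [ 1.2 -4.2  0.1]
```

View pics/z4.png

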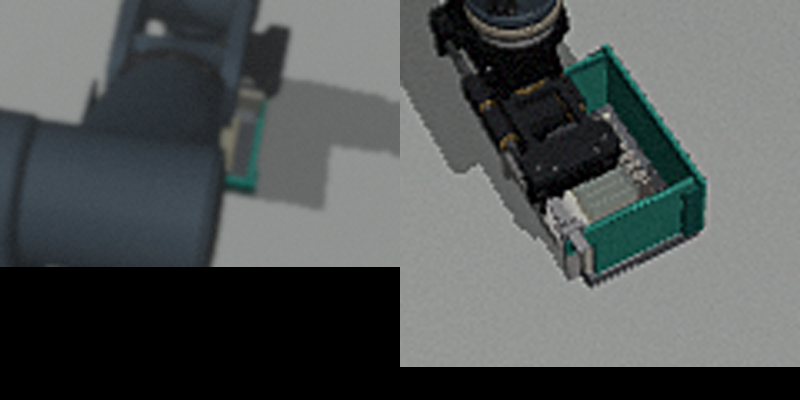

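The gripper hides the grip in both crops. The force is about 1.5 N, so it's still sliding. I'll keep going until the force rises.

```bash
for i in 1 2 3 4; do python3 -m jog '[[[0,1,0],[0,0,0],1],[[0,2,0],[0,0,0],1],[[0,3,0],[0,0,0],1],[[0,3,0],[0,0,0],1]]' | egrep 'pos|force'; done
```

```text
position: [0.6447, 0.0276, 0.1073]
force: [-0.9, -1.1, -0.3]
position: [0.6452, 0.0306, 0.1073]
force: [-0.3, -0.4, -0.5]
position: [0.6453, 0.0308, 0.1074]
force: [-2.6, -9.6, 1.4]
position: [0.6453, 0.031, 0.1074]
force: [-4.5, -14.7, 1.6]
```

The stop is reached. I'll back off, lift clear and check.

```bash
python3 -m jog '[[[0,-20,0],[0,0,0],1],[[0,-40,-10],[0,0,0],1],[[0,-60,-50],[0,0,0],1],[[0,-90,-90],[0,0,0],1],[[0,-130,-130],[0,0,0],1],[[0,-170,-150],[0,0,0],1],[[0,-210,-150],[0,0,0],1],[[0,-250,-150],[0,0,0],1],[[0,-250,-150],[0,0,0],1],[[0,-250,-150],[0,0,0],1]]'
python3 -c "
from h import *
b=save('top','t5.png');a=save('scene','s5.png')
for n,im in(('top',b),('scene',a)):
    hsv=cv2.cvtColor(im,cv2.COLOR_RGB2HSV);m=cv2.inRange(hsv,(5,120,80),(18,255,255))
    x0,x1,y0,y1=(245,350,185,295) if n=='scene' else (258,368,130,215)
    k=np.zeros_like(m);k[y0:y1,x0:x1]=m[y0:y1,x0:x1];M=cv2.moments(k,True)
    if M['m00']: u=(M['m10']/M['m00'],M['m01']/M['m00']);print(n,u,M['m00'],cc(plane(n,u,.115)))
for p in[(187,169,.016),(206,260,.095),(462,182,.03)]: pass
d=[]
for f,g in(('t0','t5'),):
    A=cv2.imread('pics/t0.png').astype(int);B=cv2.imread('pics/t5.png').astype(int)
    for x,y in((187,169),(206,260),(462,182)): print('diff',x,y,np.abs(A-B)[y-15:y+15,x-15:x+15].max())
c=np.zeros((600,800,3),np.uint8);c[:267,:400]=cv2.resize(b[120:220,240:390],(400,267),interpolation=2);c[:367,400:]=cv2.resize(a[185:295,235:355],(400,367),interpolation=2);c[300:550,:400]=cv2.resize(b,(400,250));cv2.imwrite('pics/z5.png',c[:,:,::-1])"
```

```text
time_s: 20.58
position: [0.6051, -0.2159, 0.2581]
tcp_rot: [[-0.985, 0.172, 0.004], [0.172, 0.985, -0.001], [-0.004, -0.001, -1.0]]
force: [0.4, -0.3, 0.0]
opening: 0.005
top (306.44, 143.86) 50.0 [ 65.94587869  31.1025505  115.        ]
scene (278.74074074074076, 238.59259259259258) 81.0 [ 68.55875059  35.01380119 115.        ]
diff 187 169 28
diff 206 260 31
diff 462 182 26
```

View pics/z5.png

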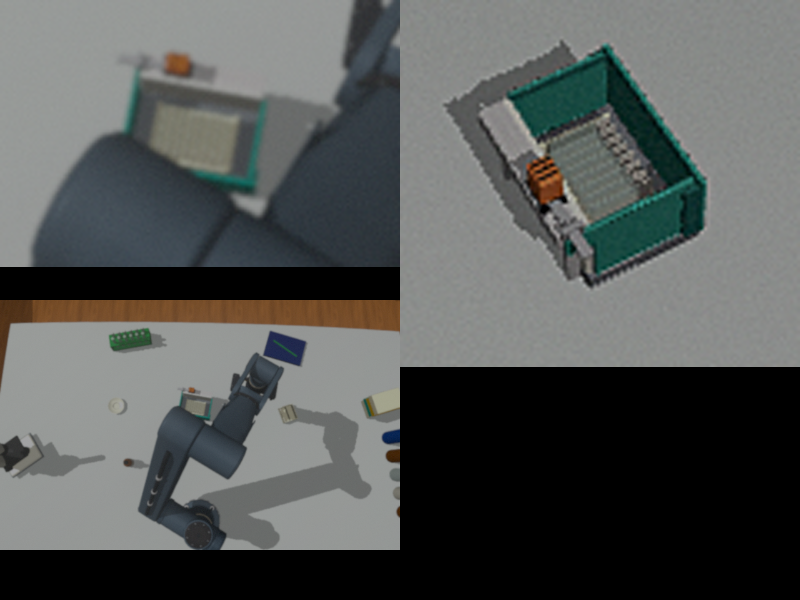

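The grip moved from y≈−28 to +31 mm and the tongue sticks out past the left wall at the loop, (130,60) in the top crop. All walls are upright and the bystanders look unmoved, so I'm handing in.

```bash
python3 -c "
from rig import bot
print(bot.hand_in(), bot.read_state()['time_s'])"
```

```text
the job is handed in; nothing more can be done
the job is handed in; nothing more can be done
```

The carrier is ready for carrying, and I handed the job in at about 21 s of the 69 s allowed.

**What I did:** I raised the left wall, then the right wall, then the front wall, pushing each to its stop with the closed fingers. I stopped each push when the force had risen to about 17–21 N with almost no further motion. Last, I pushed the orange lock grip along the rail to its stop, where the force rose from about 1.5 N to 15 N.

**Last checks:**
- **Walls:** the final pictures show all three walls upright, with the front wall's lips around the side walls.
- **Lock:** the grip travelled about 59 mm, measured in the top view, which fits the 60 mm end stop and a start near 0. The tongue shows past the left wall at the loop, but the pictures are too coarse to see it inside the loop.
- **Bystanders:** the box, bottle and dish show no visible change in the top view. I compared them only by eye and by a simple pixel difference. No move brought the fingers near the slides.
- **Disagreement:** the points where the two side walls stopped put the carrier's centre about 2.5 mm further left than my camera estimate. The scene view also put the grip about 4 mm further along the rail than the top view. Neither affected the result, because I pushed to the stops by force.

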